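Press the sensor box covers home and stand the press tool on its foot

TASK

Take the brass-headed press tool out of its sloping cradle and, with it held in the gripper, press both blue covers straight down until they are flush with the grey sensor box; touch the box only with the tool. Then set the tool down gently, standing upright on its narrow foot on the yellow top of the parking block, and let it go slowly so that it stays standing still by itself. Leave the other things on the table where they are.

Things in the scene. Friction and masses are not known exactly. Their poses are not given: they have to be found in the camera images.
- press_tool: Top-heavy hand press, 0.4 kg, 156 mm long, round about its z axis, which runs from foot to head. Origin: centre of the foot's flat underside. Steel foot 25 mm in diameter (z 0 to 12 mm), stem 18 mm (z 12 to 124), brass head 44 mm (z 124 to 156) with two black bands. Centre of mass 104 mm from the foot: it tips over beyond about 7 degrees. It starts head up in the cradle, 35 degrees from vertical.
- press_head (a point): Centre of the press tool's brass head, on its axis, 140 mm from the foot's underside. Grasp the head here, across its sides, with about 40 N. The tool then lifts straight up out of the cradle, which is open above the stem.
- cradle: Fixed aluminium cradle on a dark plate 150 x 76 mm. Origin: centre of the plate's underside, z up. A V trough 25 mm wide carries the stem from below; the tool leans 35 degrees towards the cradle's -x, roughly towards the robot. The foot's underside is 35 mm to +x of the origin and 30 mm up, the head's centre 45 mm to -x and 145 mm up. The sides of the head (cradle's +y and -y) are free.
- sensor_box: Fixed grey metal box, 94 mm (x) x 200 mm (y) x 34 mm high. Origin at the centre of its underside, z up. Two square blue covers sit in recesses in its top, 45.5 mm to +y and to -y of the centre. It must be touched with the press tool only.
- cover_left_top (a point): Centre of the top face of the blue cover (64 x 64 mm) on the box's +y side; a thin white circle marks it. Moves with the cover; 34 mm above the table when flush.
- cover_right_top (a point): The same for the blue cover on the box's -y side.
- cover_left (a joint): How far the +y cover is pressed in, m: 0 = 8 mm proud of the box, 0.008 = flush, against its stop. A tight push fit: it moves straight down under a push of about 8 N and stays where it is left.
- cover_right (a joint): The same for the -y cover.
- parking_block: Fixed block where the tool is parked: dark plate 80 x 80 x 10 mm with a flat yellow square 46 x 46 mm on it. Origin at the centre of its underside, z up.
- parking_top (a point): Centre of the yellow top of the parking block, 20 mm above the table. The tool stands here.
- amber_bottle: Bystander: small brown bottle with a black cap, 34 mm in diameter, 63 mm high, standing; origin at the centre of its underside.
- tape_roll: Bystander: roll of tape 61 mm in diameter, 19 mm high, lying flat.
- marker: Bystander: red and white marker pen, 144 mm long, lying.
- screwdriver: Bystander: screwdriver with red handle, about 190 mm long, lying.
- syringe: Bystander: clear syringe, about 175 mm long, lying.
- mouse: Bystander: black computer mouse, 112 x 61 x 37 mm.
Not all that is in view belongs to the job. Of the things that look like the press_tool, the larger one is meant.

How it is judged:
On the way, in this order (a step that is already met when the one before it is completed fails the run):
1. the press tool is out of the cradle and held upright (within 15 degrees) (angle between press_tool's own z axis and vertical below 0.26 rad and contact force between press_tool and cradle below 0.05 N and contact force between the fingers and press_tool above 1 N), for 0.1 s.
2. both covers are pressed home (within 1.5 mm of flush) (value of joint each of cover_left, cover_right above 0.0065 m), for 0.2 s.
3. the tool stands on the parking block, let go and still, for one second (angle between press_tool's own z axis and vertical below 0.05 rad and horizontal distance between press_tool and parking_top below 0.014 m and distance between press_tool and parking_top below 0.016 m and contact force between press_tool and parking_block above 1 N and linear speed of press_tool below 0.02 m/s and angular speed of press_tool below 0.2 rad/s and contact force between each of the fingers, the arm and press_tool below 0.05 N), for 1 s.
At the end, for the whole second after the job is handed in: Both covers within 1.5 mm of flush; the press tool stands on its foot on the yellow top, within 14 mm of its centre and 3 degrees of upright, untouched and at rest (all of step 2 and all of step 3).
It fails at once if the gripper or arm touches the sensor box or a cover (contact force between any of the fingers, the arm and sensor_box above 1 N).
It fails at once if the press tool is dropped or banged onto the parking block (over 40 N) (contact force between press_tool and parking_block above 40 N).
It fails at once if the press tool falls over (angle between press_tool's own z axis and vertical above 1.2 rad).
It fails at once if a bystander is pushed more than 20 mm (distance of any of amber_bottle, tape_roll, marker, screwdriver, syringe, mouse from where it was at the start of the episode above 0.02 m).
It also fails if it takes over 51 s, if anything falls off the work surface, if the arm or the gripper's body presses on something with over 40 N, if the wrist force passes 120 N, or if a joint passes its speed limit or range.

ROBOT

A 6-joint arm with a two-finger parallel gripper is mounted at the origin on a cart in front of the work surface, level with it; the furniture and walls round the work are solid. World frame = base frame: x ahead of the robot, y to its left, z up, the work surface at z = 0. Lengths are in m, angles in rad, forces in N, time in s.
With the tool pointing down it reaches from about 0.35 to 0.85 m from the base axis. Payload 8.1 kg.
Tool frame: the origin (TCP) lies at the centre of the arm's flange, where the gripper is bolted on; the fingertips stand 186 mm ahead of it and the grasp point (between the pads) lies 167 mm ahead of it; z points along the fingers, y is the line along which they close (so a half turn about z gives the same grasp; the last joint's range is limited). The gripper opens to 93 mm and grips with 3 to 60 N. Pads are 15 mm wide; open, the fingers measure 128 mm over their backs; the gripper's body (75 mm by 188 mm) begins 65 mm behind the grasp point.
Start: joints at [1.186, 0.13, 1.488, -0, 1.523, -0.085], TCP at [0.177, 0.573, 0.405] pointing down, gripper open.
Joint ranges: [-2.96, 2.96], [-0.89, 2.26], [0.02, 2.5], [-1.34, 4.48], [0, 2.73], [-2.66, 2.66]. Speed limits (rad/s): [2.39, 2.39, 2.79, 3.14, 3.14, 3.14].

INTERFACE

Orientations are given as a rotation vector (axis times angle).
In Python, from plant import read_state, read_camera, camera_params, robot gives the robot as it stands.
- The arm moves only by the tool carry_out, never from a script. Its argument "targets" is a list of rows, each an object of numbers: "hand": the opening in per cent of the stroke, from 0 (shut) to 100 (fully open); "x", "y", "z": the shift along the tool's x, y, z in m; "ax", "ay", "az": the turn, a rotation vector about the tool's x, y, z in rad. In form: [{"hand": .., "x": .., "y": .., "z": .., "ax": .., "ay": .., "az": ..}, ...]. A call has 1 to 8 rows; each row is the pose to reach, as a shift and turn from the pose commanded when the call began, along the tool's axes at that moment; what a row does not reach only later rows make up. A row lasts 1/8 s, in which the tool goes at most 62.5 mm and 10.7 degrees, less where a joint would pass 70% of its speed; a pose out of reach is approached as far as the arm can. A call with a gripper value outside its range is refused whole. The fingers move at their own pace and stop on an object; "newtons" is the grip in N (left out, the last holds). Time passes only in rows, so rows that repeat a pose let the fingers close. It gives the time, the measured TCP pose, the force, the opening and the grip force at its end, in the units of the state.
- read_state(): the state, without advancing time (a new reading comes with each control period).
- read_camera(name): name is "scene" or "top"; returns (picture, depth): 480x640x3 uint8, blue, green, red; 480x640 float32, m along the optical axis (not along the pixel's ray), 0 where there is no reading.
- camera_params(name): a dict with "fx", "fy", "cx", "cy" (pixels), "k1" (the pictures are not rectified: a ray, as slopes to the right and down, at radius r is drawn at 1 + k1 r^2 times it, then the intrinsics apply), "position" and "rotation" of the camera in the world. Camera axes: x right, y up, looking along -z (the intrinsics and any distortion apply to the point x, -y, -z); pixel columns grow to the right and rows downward; lengths in m; the calibration is good to about 2 mm. A picture is of the moment at which its call begins. camera_params takes no time and is no camera call.
- robot.close_job(): hands the job in; it is judged then, once.
The state is a dict: "t": time; "q": joint angles; "dq": joint speeds; "joint_torque": joint torques, N m; "tool_pos": TCP position; "orientation": TCP orientation; "force": force on the tool from outside, world axes, zero at the start; "wrist_torque": the same for the moment, N m; "opening": finger opening in m; "gripper_force": force on a finger pad.
Only numpy, scipy, OpenCV 4.12 (cv2) and the standard library are available. Lean on these libraries where they do the work, as an engineer would, in place of code of your own. Each camera call takes 0.05 s, during which the arm holds its last target. There are 200 camera calls.

## Working session

There is one attempt and no reset: what is moved stays moved. The work goes in short steps, Python scripts to look and compute and a tool call to move; the robot and the scene stay as the last step left them, time stands still between calls to the robot, and variables do not carry over. Pictures are saved under pics/ and viewed, at most 10 in all, crops included, and the job is handed in when it is done.

Besides the shell and the picture viewer there is one more tool, called after "Call:" as name(argument=value, ...) on one line, values as JSON. carry_out: Moves the arm, as the interface text tells. Its arguments: {"type":"object","properties":{"targets":{"type":"array","items":{"type":"object","properties":{"hand":{"type":"number"},"x":{"type":"number"},"y":{"type":"number"},"z":{"type":"number"},"ax":{"type":"number"},"ay":{"type":"number"},"az":{"type":"number"}}}},"newtons":{"type":"number"}},"required":["targets"]}

```bash
mkdir -p pics; ls
cat > h.py <<'E'
import numpy as np, cv2
from plant import read_state, read_camera, camera_params, robot
from scipy.spatial.transform import Rotation as R
np.set_printoptions(precision=4,suppress=True)
def rot(p):
    r=np.array(p["rotation"],float)
    if r.shape==(3,3): return r
    return R.from_rotvec(r).as_matrix() if r.size==3 else R.from_quat(r).as_matrix()
def cloud(name,depth):
    p=camera_params(name)
    v,u=np.mgrid[0:480,0:640]
    xd=(u-p["cx"])/p["fx"]; yd=(v-p["cy"])/p["fy"]
    x,y=xd.copy(),yd.copy()
    for _ in range(15):
        s=1+p["k1"]*(x*x+y*y); x,y=xd/s,yd/s
    P=np.stack([x*depth,-y*depth,-depth],-1)@rot(p).T+np.array(p["position"])
    P[depth==0]=np.nan
    return P
def grab(name,tag):
    im,d=read_camera(name); cv2.imwrite(f"pics/{tag}.png",im); np.save(f"pics/{tag}.npy",d)
    return im,d,cloud(name,d)
E
python3 - <<'E'
from h import *
for n in("scene","top"):
    print(camera_params(n)); grab(n,n+"0")
print(read_state())
E
```

```text
pics
{'fx': 486.8497954696428, 'fy': 486.8497954696428, 'cx': 319.6826383070149, 'cy': 243.83692004875542, 'k1': -0.11143471384652308, 'position': array([-0.0702, -0.8132,  1.0405]), 'rotation': array([ 0.7228, -0.2604, -0.6984])}
{'fx': 552.5390191577484, 'fy': 552.5390191577484, 'cx': 317.38556393153453, 'cy': 245.939607445724, 'k1': -0.11044993782277049, 'position': array([ 0.3492, -0.1582,  1.5744]), 'rotation': array([ 0.0935, -0.089 , -1.586 ])}
{'t': 0.1, 'q': array([ 1.1856,  0.1311,  1.4891, -0.    ,  1.523 , -0.0854]), 'dq': array([-0.0044, -0.0026, -0.0026,  0.0007,  0.0007,  0.0006]), 'joint_torque': array([  0.0005, -56.135 , -49.309 ,   0.077 ,   0.0293,  -0.    ]), 'tool_pos': array([0.1771, 0.5731, 0.4038]), 'orientation': array([-0.4691, -3.106 ,  0.0025]), 'force': array([ 0.2109, -0.5316,  0.6432]), 'wrist_torque': array([ 0.0339, -0.0069,  0.0266]), 'gripper_force': 0.0, 'opening': 0.09290000976434512}
```

View pics/scene0.png

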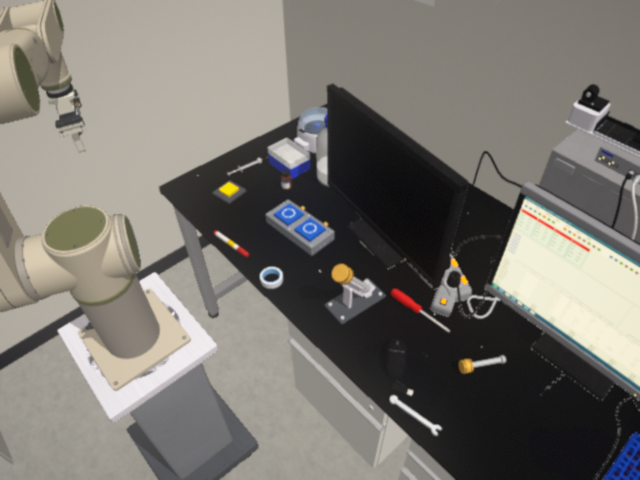

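View pics/top0.png

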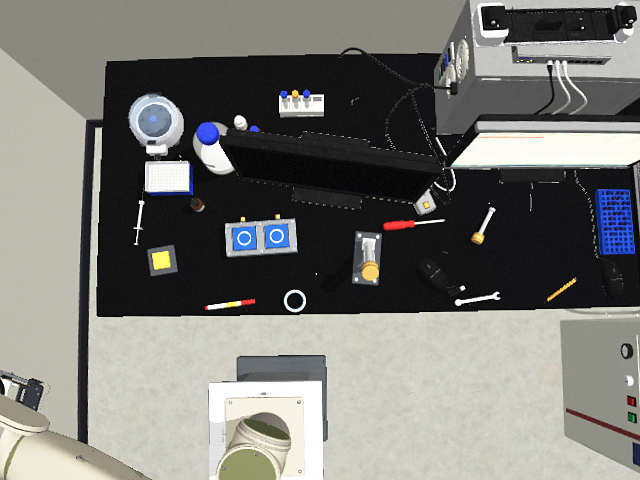

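Scene: the press tool leans in its cradle at scene (343,273) / top (370,270). The covers are at top (245,238) and (277,236), and the yellow block is at top (162,260). Candidates for the press tool are the one in the cradle at top (370,270), and a smaller brass-headed one lying at top (479,238). I choose the larger one, which is in the cradle, and check it in a crop while measuring.

Run:
```python
from h import *
out=[]
im=cv2.imread("pics/top0.png"); d=np.load("pics/top0.npy"); P=cloud("top",d)
im2=cv2.imread("pics/scene0.png"); P2=cloud("scene",np.load("pics/scene0.npy"))
c=np.hstack([cv2.resize(im[220:300,330:500],(800,376),interpolation=cv2.INTER_CUBIC)]); 
c2=cv2.resize(im2[240:330,300:470],(400,212),interpolation=cv2.INTER_CUBIC);c3=cv2.resize(im2[185:275,240:410],(400,212),interpolation=cv2.INTER_CUBIC)
cv2.imwrite("pics/crop0.png",np.vstack([c,np.hstack([c2,c3])]))
for nm,I,Q in(("top",im,P),("scene",im2,P2)):
    hsv=cv2.cvtColor(I,cv2.COLOR_BGR2HSV)
    for cn,lo,hi in(("blue",(100,150,120),(115,255,255)),("yellow",(26,150,150),(34,255,255)),("brass",(12,100,100),(25,255,255)),("grey",(0,0,110),(180,60,190))):
        m=cv2.inRange(hsv,lo,hi); 
        if cn=="blue": m=cv2.morphologyEx(m,cv2.MORPH_CLOSE,np.ones((3,3)))
        n,l,s,ce=cv2.connectedComponentsWithStats(m)
        for i in range(1,n):
            q=Q[l==i]; q=q[~np.isnan(q[:,0])]
            if s[i,4]>40 and len(q) and abs(np.median(q[:,2]))<.3 and abs(np.median(q[:,1]))<.9:
                print(nm,cn,s[i],ce[i],np.median(q,0),q.min(0),q.max(0),cv2.minAreaRect(q[:,:2].astype(np.float32)) if s[i,4]>150 else "")
print("table",P[290,200],P[205,330],"mon",[P[r,c] for r,c in((135,235),(145,240),(160,350),(185,430),(195,330),(180,240),(205,197),(175,170))])
```

```text
top blue [265 224  24  24 515] [276.3942 235.7883] [ 0.5585 -0.0404  0.0411] [ 0.5266 -0.0736  0.0086] [ 0.5917 -0.0086  0.0517] ((0.5590484738349915, -0.04072229936718941), (0.06259801983833313, 0.06389576196670532), 3.005751609802246)
top blue [233 227  24  24 506] [244.0672 238.0296] [0.554  0.0498 0.0414] [0.5221 0.0167 0.0104] [0.5853 0.0821 0.0524] ((0.5540667176246643, 0.050782009959220886), (0.06293593347072601, 0.06560742110013962), 2.7407171726226807)
top brass [292  90   7   8  46] [294.6522  93.5   ] [ 0.9439 -0.1     0.1186] [ 0.9354 -0.109  -0.0031] [ 1.0052 -0.0901  0.1262] 
top brass [471 232  13  12  94] [477.0957 237.7872] [ 0.5447 -0.6107  0.0243] [ 0.5308 -0.635  -0.0033] [ 0.5657 -0.5979  0.0391] 
top brass [362 261  17  20 278] [369.8597 270.2914] [ 0.4489 -0.2898  0.157 ] [ 0.4269 -0.3264  0.0045] [ 0.4741 -0.269   0.173 ] ((0.44939112663269043, -0.291570782661438), (0.05068188160657883, 0.048408567905426025), 40.360774993896484)
top brass [547 278  29  24 134] [561.2388 289.306 ] [ 0.3941 -0.8602  0.0043] [ 0.3607 -0.9016 -0.0069] [ 0.4255 -0.8116  0.0157] 
to
[... 8442 characters left out ...]
y [473 355  33  13 111] [491.7297 360.8018] [ 0.6085 -0.651   0.0176] [ 0.559  -0.6716 -0.0003] [ 0.649  -0.6222  0.0255] 
scene grey [389 395  53  41 158] [416.2911 415.443 ] [ 0.3737 -0.6151  0.0048] [ 0.3546 -0.6731 -0.0031] [ 0.396  -0.5415  0.0131] ((0.37516629695892334, -0.607348620891571), (0.028975915163755417, 0.13206161558628082), 6.527706623077393)
table [ 0.4116  0.1832 -0.0028] [ 0.6511 -0.1938  0.0004] mon [array([0.742 , 0.0246, 0.3809]), array([0.7132, 0.0107, 0.3979]), array([ 0.6764, -0.2311,  0.3907]), array([ 0.6416, -0.4278,  0.2844]), array([ 0.6776, -0.1941,  0.0147]), array([ 0.7314,  0.0681, -0.0042]), array([0.6477, 0.1808, 0.056 ]), array([0.7335, 0.2569, 0.066 ])]
```

View pics/crop0.png

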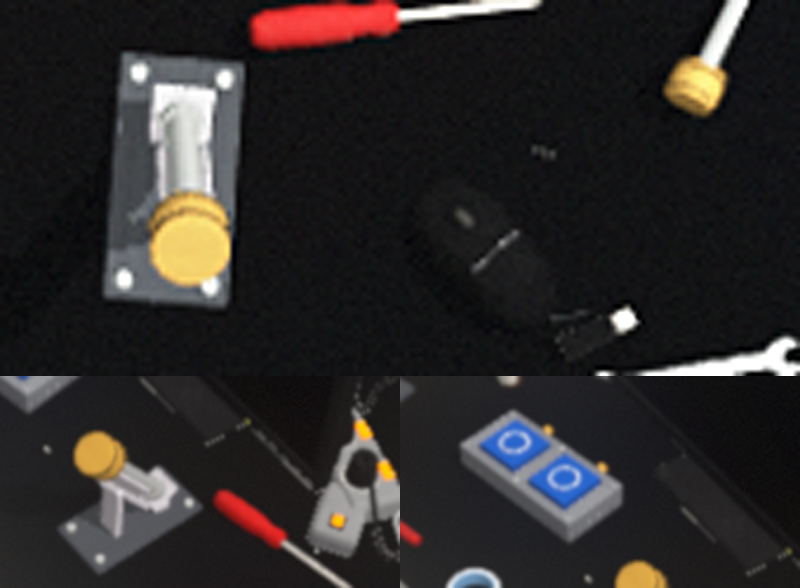

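The crop confirms the choice: the tool in the cradle has its head at crop (190,240), and the smaller decoy lies at the upper right, crop (695,85). Next, the exact cradle, box and parking poses.

```bash
cat >> h.py <<'E'
def ray_at(name,uv,z):
    p=camera_params(name); K=np.array([[p["fx"],0,p["cx"]],[0,p["fy"],p["cy"]],[0,0,1]])
    n=cv2.undistortPoints(np.array(uv,float).reshape(-1,1,2),K,np.array([p["k1"],0,0,0.])).reshape(-1,2)
    d=np.c_[n[:,0],-n[:,1],-np.ones(len(n))]@rot(p).T; o=np.array(p["position"])
    return o+d*((z-o[2])/d[:,2])[:,None]
def proj(name,X):
    p=camera_params(name); c=(np.atleast_2d(X)-p["position"])@rot(p); x=c[:,0]/-c[:,2]; y=-c[:,1]/-c[:,2]
    s=1+p["k1"]*(x*x+y*y); return np.c_[p["fx"]*x*s+p["cx"],p["fy"]*y*s+p["cy"]]
def to(pos,Rt,p0,R0):
    """shift, turn in tool axes from (p0,R0) to world (pos,Rt)"""
    R0=R.from_matrix(R0); return R0.inv().apply(np.array(pos)-p0), (R0.inv()*R.from_matrix(Rt)).as_rotvec()
E
python3 - <<'E'
from h import *
# screws
uv=[(330+x/4.706,220+y/4.7) for x,y in((140,72),(225,78),(124,279),(211,285))]
S=ray_at("top",uv,.010); print("screws top",S,S.mean(0)); fw=S[:2].mean(0)-S[2:].mean(0); print("yaw",np.degrees(np.arctan2(fw[1],fw[0])), np.linalg.norm(fw))
uv=[(300+x/2.353,240+(y-376)/2.355) for x,y in((129,439),(189,503),(71,526),(100,560))]
S=ray_at("scene",uv,.010); print("screws scene",S,S.mean(0))
for n in("top","scene"):
    I=cv2.imread(f"pics/{n}0.png"); hsv=cv2.cvtColor(I,cv2.COLOR_BGR2HSV)
    m=cv2.inRange(hsv,(24,150,150),(34,255,255)); k,l,s,c=cv2.connectedComponentsWithStats(m)
    j=[i for i in range(1,k) if s[i,4]>90]
    for i in j:
        v=ray_at(n,[c[i]],.02)[0]
        if .2<v[1]<.4:print(n,"park",v)
    m=cv2.morphologyEx(cv2.inRange(hsv,(100,120,100),(118,255,255)),cv2.MORPH_CLOSE,np.ones((9,9))) 
    m=cv2.inRange(hsv,(100,120,100),(118,255,255)); k,l,s,c=cv2.connectedComponentsWithStats(m)
    for i in range(1,k):
        if s[i,4]>150:
            v=ray_at(n,[c[i]],.042)[0]
            if abs(v[1])<.15 and .4<v[0]<.7:
                cc,_=cv2.findContours((l==i).astype(np.uint8),0,2); M=cv2.moments(cc[0]); print(n,"cover",v,ray_at(n,[(M['m10']/M['m00'],M['m01']/M['m00'])],.042)[0])
    # brass silhouette bbox
    m=cv2.inRange(hsv,(10,80,60),(27,255,255)); k,l,s,c=cv2.connectedComponentsWithStats(m)
    for i in range(1,k):
        if s[i,4]>200 and 320<c[i][0]<390: print(n,"head",s[i],c[i],ray_at(n,[c[i]],.145)[0])
st=read_state(); print(R.from_rotvec(st["orientation"]).as_matrix())
E
```

```text
screws top [[ 0.5598 -0.2769  0.01  ]
 [ 0.5553 -0.3285  0.01  ]
 [ 0.4342 -0.2641  0.01  ]
 [ 0.4296 -0.3164  0.01  ]] [ 0.4947 -0.2965  0.01  ]
yaw -5.665651032091465 0.12628197881927122
screws scene [[ 0.5738 -0.215   0.01  ]
 [ 0.5574 -0.3279  0.01  ]
 [ 0.4381 -0.2618  0.01  ]
 [ 0.4307 -0.3162  0.01  ]] [ 0.5    -0.2802  0.01  ]
top cover [ 0.558  -0.0411  0.042 ] [ 0.5584 -0.041   0.042 ]
top cover [0.5528 0.0493 0.042 ] [0.5532 0.0497 0.042 ]
top head [362 261  17  20 284] [369.8451 270.4155] [ 0.4494 -0.2905  0.145 ]
scene park [0.4979 0.2901 0.02  ]
scene cover [0.5518 0.047  0.042 ] [0.5524 0.0475 0.042 ]
scene cover [ 0.5566 -0.0442  0.042 ] [ 0.5573 -0.0435  0.042 ]
scene head [331 263  24  21 388] [341.7912 273.2371] [ 0.4523 -0.2869  0.145 ]
[[-0.9554  0.2953 -0.0006]
 [ 0.2953  0.9554 -0.0015]
 [ 0.0001 -0.0016 -1.    ]]
```

```bash
cat >> h.py <<'E'
a=np.radians(-5.3); yv=np.array([-np.sin(a),np.cos(a),0]); xc=np.array([np.cos(a),np.sin(a),0])
def ori(t,a=a):
    yv=np.array([-np.sin(a),np.cos(a),0]); xc=np.array([np.cos(a),np.sin(a),0])
    z=np.sin(t)*xc-np.cos(t)*np.array([0,0,1]); return np.c_[np.cross(yv,z),yv,z]
T=np.radians(35); HEAD=np.array([.451,-.291,.145])
def now():
    s=read_state(); return s["tool_pos"],R.from_rotvec(s["orientation"]).as_matrix()
def tcp(g,Rm): return np.array(g)-.167*Rm[:,2]
E
python3 - <<'E'
from h import *
p,r=now(); w1=[.44,.15,.45]; print(*to(w1,ori(.2),p,r))
Rg=ori(T); w2=tcp(HEAD+[0,0,.12],Rg); print(w2,*to(w2,Rg,w1,ori(.2)))
E
```

```text
[-0.3761 -0.3266 -0.0457] [-0.0223 -0.1996 -0.2064]
[ 0.3556 -0.2822  0.4018] [ 0.0528 -0.4381  0.0385] [ 0.     -0.4109  0.    ]
```

Call:
carry_out(targets=[{"hand": 100, "x": -0.376, "y": -0.327, "z": -0.046, "ax": -0.022, "ay": -0.2, "az": -0.206}, {"hand": 100, "x": -0.376, "y": -0.327, "z": -0.046, "ax": -0.022, "ay": -0.2, "az": -0.206}, {"hand": 100, "x": -0.376, "y": -0.327, "z": -0.046, "ax": -0.022, "ay": -0.2, "az": -0.206}, {"hand": 100, "x": -0.376, "y": -0.327, "z": -0.046, "ax": -0.022, "ay": -0.2, "az": -0.206}, {"hand": 100, "x": -0.376, "y": -0.327, "z": -0.046, "ax": -0.022, "ay": -0.2, "az": -0.206}, {"hand": 100, "x": -0.376, "y": -0.327, "z": -0.046, "ax": -0.022, "ay": -0.2, "az": -0.206}, {"hand": 100, "x": -0.376, "y": -0.327, "z": -0.046, "ax": -0.022, "ay": -0.2, "az": -0.206}, {"hand": 100, "x": -0.376, "y": -0.327, "z": -0.046, "ax": -0.022, "ay": -0.2, "az": -0.206}])

```text
t: 1.1
tool_pos: [0.4401, 0.1482, 0.4507]
orientation: [0.137, 2.937, -0.012]
force: [0.6, -0.0, -0.1]
opening: 0.0929
gripper_force: 0.0
```

```bash
cat > go.py <<'E'
from h import *
import sys
p,r=now(); Rg=ori(T); w2=tcp(HEAD+[0,0,float(sys.argv[1])],Rg); print(p,w2,*to(w2,Rg,p,r),read_state()["t"])
E
python3 go.py .12
```

```text
[0.4401 0.1482 0.4507] [ 0.3556 -0.2822  0.4018] [ 0.053  -0.4364  0.0385] [ 0.0012 -0.4098 -0.0008] 1.1
```

Call:
carry_out(targets=[{"hand": 100, "x": 0.053, "y": -0.436, "z": 0.038, "ax": 0.001, "ay": -0.41, "az": -0.001}, {"hand": 100, "x": 0.053, "y": -0.436, "z": 0.038, "ax": 0.001, "ay": -0.41, "az": -0.001}, {"hand": 100, "x": 0.053, "y": -0.436, "z": 0.038, "ax": 0.001, "ay": -0.41, "az": -0.001}, {"hand": 100, "x": 0.053, "y": -0.436, "z": 0.038, "ax": 0.001, "ay": -0.41, "az": -0.001}, {"hand": 100, "x": 0.053, "y": -0.436, "z": 0.038, "ax": 0.001, "ay": -0.41, "az": -0.001}, {"hand": 100, "x": 0.053, "y": -0.436, "z": 0.038, "ax": 0.001, "ay": -0.41, "az": -0.001}, {"hand": 100, "x": 0.053, "y": -0.436, "z": 0.038, "ax": 0.001, "ay": -0.41, "az": -0.001}, {"hand": 100, "x": 0.053, "y": -0.436, "z": 0.038, "ax": 0.001, "ay": -0.41, "az": -0.001}])

```text
t: 2.1
tool_pos: [0.3531, -0.2832, 0.4005]
orientation: [0.127, 2.531, -0.036]
force: [0.1, 0.8, -0.4]
opening: 0.0932
gripper_force: 0.0
```

```bash
python3 go.py 0
python3 - <<'E'
from h import *
im,d,P=grab("scene","scene1"); cv2.imwrite("pics/crop1.png",cv2.resize(im[180:340,250:450],(750,600),interpolation=cv2.INTER_CUBIC))
E
```

```text
[ 0.3531 -0.2832  0.4005] [ 0.3556 -0.2822  0.2818] [0.0659 0.0011 0.0988] [-0.0019 -0.0027 -0.0068] 2.1
```

View pics/crop1.png

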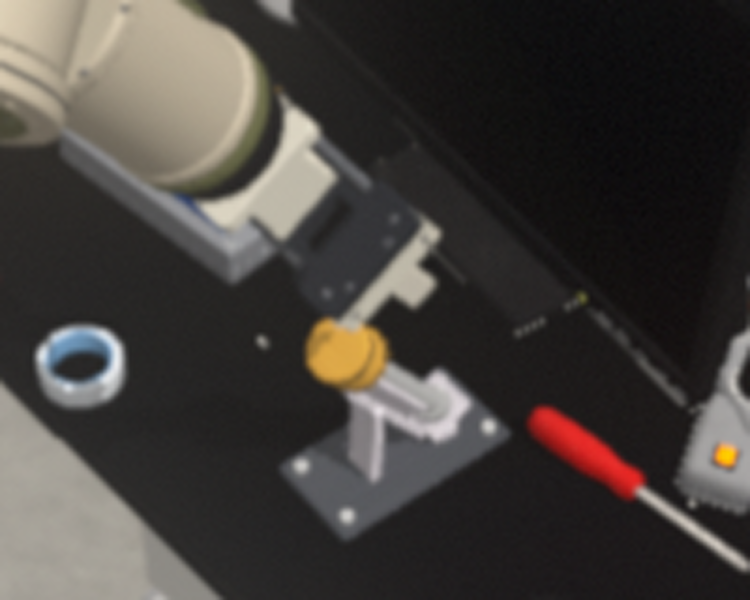

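The crop shows the open gripper above and behind the head (345,352), with the cradle below it undisturbed. I descend and grip.

Call:
carry_out(targets=[{"hand": 100, "x": 0.03, "y": 0.001, "z": 0.045, "az": -0.005}, {"hand": 100, "x": 0.05, "y": 0.001, "z": 0.075, "az": -0.006}, {"hand": 100, "x": 0.062, "y": 0.001, "z": 0.093, "az": -0.006}, {"hand": 100, "x": 0.066, "y": 0.001, "z": 0.099, "ax": -0.002, "ay": -0.003, "az": -0.007}, {"hand": 100, "x": 0.066, "y": 0.001, "z": 0.099, "ax": -0.002, "ay": -0.003, "az": -0.007}])

```text
schema error: expected keys hand, x, y, z, ax, ay, az
```

```bash
python3 go.py 0
```

```text
[ 0.3538 -0.2818  0.401 ] [ 0.3556 -0.2822  0.2818] [ 0.0666 -0.0005  0.0988] [-0.0007 -0.0023 -0.0051] 2.15
```

Call:
carry_out(targets=[{"hand": 100, "x": 0.03, "y": 0, "z": 0.045, "ax": 0, "ay": 0, "az": 0}, {"hand": 100, "x": 0.05, "y": 0, "z": 0.075, "ax": 0, "ay": 0, "az": 0}, {"hand": 100, "x": 0.062, "y": 0, "z": 0.093, "ax": 0, "ay": 0, "az": 0}, {"hand": 100, "x": 0.067, "y": 0, "z": 0.099, "ax": 0, "ay": 0, "az": 0}, {"hand": 100, "x": 0.067, "y": 0, "z": 0.099, "ax": 0, "ay": 0, "az": 0}])

```text
t: 2.78
tool_pos: [0.3629, -0.2729, 0.2876]
orientation: [0.126, 2.537, -0.043]
force: [-0.2, 0.5, -0.4]
opening: 0.0931
gripper_force: 0.0
```

```bash
python3 go.py 0
```

```text
[ 0.3629 -0.2729  0.2876] [ 0.3556 -0.2822  0.2818] [ 0.0085 -0.0099  0.0013] [-0.0065 -0.0087 -0.0046] 2.775
```

Call:
carry_out(targets=[{"hand": 100, "x": 0, "y": 0, "z": 0, "ax": 0, "ay": 0, "az": 0}, {"hand": 100, "x": 0, "y": 0, "z": 0, "ax": 0, "ay": 0, "az": 0}])

```text
t: 3.02
tool_pos: [0.3626, -0.2742, 0.2884]
orientation: [0.128, 2.536, -0.045]
force: [-0.4, 0.1, -0.6]
opening: 0.093
gripper_force: 0.0
```

```bash
python3 go.py 0; python3 -c "
from h import *;s=read_state();print(s)"
```

```text
[ 0.3626 -0.2742  0.2884] [ 0.3556 -0.2822  0.2818] [ 0.0088 -0.0086  0.002 ] [-0.0087 -0.0077 -0.0055] 3.025
{'t': 3.025, 'q': array([-0.9411, -0.4325,  2.2737,  0.5456,  0.9426, -2.6569]), 'dq': array([-0.0034,  0.0064,  0.0036, -0.0001, -0.0021, -0.001 ]), 'joint_torque': array([  0.1577, -27.0831, -48.8032,   2.7675,  -1.8266,  -0.0031]), 'tool_pos': array([ 0.3626, -0.2742,  0.2884]), 'orientation': array([ 0.1278,  2.5358, -0.0454]), 'force': array([-0.3807,  0.0683, -0.5624]), 'wrist_torque': array([0.0359, 0.2636, 0.0081]), 'gripper_force': 0.0, 'opening': 0.09296204293565902}
```

The last joint is at its range limit (-2.66), so I use the half-turn equivalent grasp: back up and turn +π about the tool z axis.

Call:
carry_out(targets=[{"hand": 100, "x": -0.034, "y": 0, "z": -0.05, "ax": 0, "ay": 0, "az": 0}, {"hand": 100, "x": -0.067, "y": 0, "z": -0.099, "ax": 0, "ay": 0, "az": 0.18}, {"hand": 100, "x": -0.067, "y": 0, "z": -0.099, "ax": 0, "ay": 0, "az": 0.36}, {"hand": 100, "x": -0.067, "y": 0, "z": -0.099, "ax": 0, "ay": 0, "az": 0.54}, {"hand": 100, "x": -0.067, "y": 0, "z": -0.099, "ax": 0, "ay": 0, "az": 0.72}, {"hand": 100, "x": -0.067, "y": 0, "z": -0.099, "ax": 0, "ay": 0, "az": 0.9}, {"hand": 100, "x": -0.067, "y": 0, "z": -0.099, "ax": 0, "ay": 0, "az": 1.08}, {"hand": 100, "x": -0.067, "y": 0, "z": -0.099, "ax": 0, "ay": 0, "az": 1.26}])

```text
t: 4.03
tool_pos: [0.3614, -0.2736, 0.4074]
orientation: [1.643, 2.017, 0.441]
force: [0.6, 1.3, 0.7]
opening: 0.0927
gripper_force: 0.0
```

Call:
carry_out(targets=[{"hand": 100, "x": 0, "y": 0, "z": 0, "ax": 0, "ay": 0, "az": 0.18}, {"hand": 100, "x": 0, "y": 0, "z": 0, "ax": 0, "ay": 0, "az": 0.36}, {"hand": 100, "x": 0, "y": 0, "z": 0, "ax": 0, "ay": 0, "az": 0.54}, {"hand": 100, "x": 0, "y": 0, "z": 0, "ax": 0, "ay": 0, "az": 0.72}, {"hand": 100, "x": 0, "y": 0, "z": 0, "ax": 0, "ay": 0, "az": 0.9}, {"hand": 100, "x": 0, "y": 0, "z": 0, "ax": 0, "ay": 0, "az": 1.08}, {"hand": 100, "x": 0, "y": 0, "z": 0, "ax": 0, "ay": 0, "az": 1.26}, {"hand": 100, "x": 0, "y": 0, "z": 0, "ax": 0, "ay": 0, "az": 1.44}])

```text
t: 5.03
tool_pos: [0.3614, -0.2737, 0.4074]
orientation: [2.816, 0.475, 0.854]
force: [0.2, 0.5, 0.3]
opening: 0.0929
gripper_force: 0.0
```

```bash
sed -i 's/return np.c_\[np.cross(yv,z),yv,z\]/return np.c_[np.cross(-yv,z),-yv,z]/' h.py; python3 go.py 0.12;  python3 go.py 0; python3 -c "
from h import *;s=read_state();print(s['q'])"
```

```text
[ 0.3614 -0.2737  0.4074] [ 0.3556 -0.2822  0.4018] [-0.0104  0.0051  0.0018] [0.0064 0.0102 0.4293] 5.025
[ 0.3614 -0.2737  0.4074] [ 0.3556 -0.2822  0.2818] [-0.0718 -0.0239  0.1007] [0.0064 0.0102 0.4293] 5.025
[-0.9426 -0.5455  2.1289  0.474   1.1696  0.1929]
```

Call:
carry_out(targets=[{"hand": 100, "x": -0.01, "y": 0.005, "z": 0.002, "ax": 0.002, "ay": 0.003, "az": 0.15}, {"hand": 100, "x": -0.01, "y": 0.005, "z": 0.002, "ax": 0.004, "ay": 0.006, "az": 0.3}, {"hand": 100, "x": -0.01, "y": 0.005, "z": 0.002, "ax": 0.006, "ay": 0.01, "az": 0.43}, {"hand": 100, "x": -0.041, "y": -0.009, "z": 0.052, "ax": 0.006, "ay": 0.01, "az": 0.43}, {"hand": 100, "x": -0.062, "y": -0.019, "z": 0.085, "ax": 0.006, "ay": 0.01, "az": 0.43}, {"hand": 100, "x": -0.07, "y": -0.023, "z": 0.098, "ax": 0.006, "ay": 0.01, "az": 0.43}, {"hand": 100, "x": -0.072, "y": -0.024, "z": 0.101, "ax": 0.006, "ay": 0.01, "az": 0.43}, {"hand": 100, "x": -0.072, "y": -0.024, "z": 0.101, "ax": 0.006, "ay": 0.01, "az": 0.43}])

```text
t: 6.02
tool_pos: [0.3561, -0.283, 0.2826]
orientation: [2.964, -0.129, 0.936]
force: [1.2, 0.4, 0.2]
opening: 0.0929
gripper_force: 0.0
```

```bash
python3 go.py 0
python3 - <<'E'
from h import *
print(read_state()["q"])
im,d,P=grab("scene","scene2"); a1=cv2.resize(im[200:320,280:400],(600,600),interpolation=cv2.INTER_CUBIC)
cv2.imwrite("pics/crop2.png",a1)
E
```

```text
[ 0.3561 -0.283   0.2826] [ 0.3556 -0.2822  0.2818] [-0.001  -0.0008  0.0003] [ 0.001  -0.0011  0.0061] 6.025
[-0.975  -0.4151  2.2746  0.577   0.9477  0.4191]
```

View pics/crop2.png

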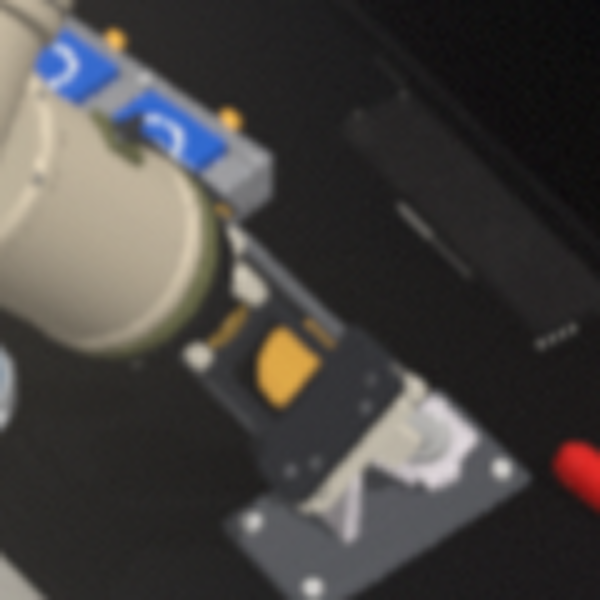

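The crop shows the gripper closed in on the head, straddling it above the cradle post, and the cradle unmoved. I grip now.

Call:
carry_out(targets=[{"hand": 40, "x": 0, "y": 0, "z": 0, "ax": 0, "ay": 0, "az": 0}, {"hand": 40, "x": 0, "y": 0, "z": 0, "ax": 0, "ay": 0, "az": 0}, {"hand": 30, "x": 0, "y": 0, "z": 0, "ax": 0, "ay": 0, "az": 0}, {"hand": 30, "x": 0, "y": 0, "z": 0, "ax": 0, "ay": 0, "az": 0}, {"hand": 30, "x": 0, "y": 0, "z": 0, "ax": 0, "ay": 0, "az": 0}, {"hand": 30, "x": 0, "y": 0, "z": 0, "ax": 0, "ay": 0, "az": 0}], newtons=40)

```text
t: 6.82
tool_pos: [0.3558, -0.282, 0.2809]
orientation: [2.967, -0.129, 0.934]
force: [-0.8, 3.0, 2.8]
opening: 0.0435
gripper_force: 40.0
```

Run:
```python
from h import *
p,r=now(); print(read_state()["force"],read_state()["opening"],p)
L=.09
g=p+.167*r[:,2]
print("lift",to(p+[0,0,L],r,p,r)[0])
for t in (35,24,12,0):
    Rm=ori(np.radians(t)); print(t,to(tcp(g+[0,0,L],Rm),Rm,p,r))
```

```text
[-0.7519  2.9674  2.7773] 0.04351309346612814 [ 0.3558 -0.282   0.2809]
lift [ 0.0516  0.0002 -0.0738]
35 (array([ 0.0515, -0.0001, -0.0738]), array([-0.0015,  0.0006,  0.0052]))
24 (array([ 0.0833,  0.0001, -0.0707]), array([-0.001 , -0.1914,  0.0053]))
12 (array([ 0.1167,  0.0003, -0.0605]), array([-0.0004, -0.4008,  0.0054]))
0 (array([ 0.1473,  0.0005, -0.0436]), array([ 0.0001, -0.6102,  0.0055]))
```

Call:
carry_out(targets=[{"hand": 30, "x": 0.006, "y": 0, "z": -0.008, "ax": 0, "ay": 0, "az": 0}, {"hand": 30, "x": 0.017, "y": 0, "z": -0.025, "ax": 0, "ay": 0, "az": 0}, {"hand": 30, "x": 0.034, "y": 0, "z": -0.049, "ax": 0, "ay": 0, "az": 0}, {"hand": 30, "x": 0.052, "y": 0, "z": -0.074, "ax": 0, "ay": 0, "az": 0}, {"hand": 30, "x": 0.069, "y": 0, "z": -0.098, "ax": 0, "ay": 0, "az": 0}, {"hand": 30, "x": 0.08, "y": 0, "z": -0.115, "ax": 0, "ay": 0, "az": 0}, {"hand": 30, "x": 0.086, "y": 0, "z": -0.123, "ax": 0, "ay": 0, "az": 0}, {"hand": 30, "x": 0.086, "y": 0, "z": -0.123, "ax": 0, "ay": 0, "az": 0}])

```text
t: 7.82
tool_pos: [0.3557, -0.282, 0.431]
orientation: [2.966, -0.129, 0.934]
force: [-0.2, 0.4, -3.3]
opening: 0.0436
gripper_force: 40.0
```

Run:
```python
from h import *
p,r=now(); s=read_state(); print(s["force"],s["wrist_torque"],s["opening"],p,s["q"])
g=p+.167*r[:,2]
for t in (28,21,14,7,0):
    Rm=ori(np.radians(t)); print(t,to(tcp(g,Rm),Rm,p,r))
```

```text
[-0.2066  0.4442 -3.297 ] [ 0.0741  0.882  -0.0473] 0.04357452105981273 [ 0.3557 -0.282   0.431 ] [-0.9742 -0.5455  2.0878  0.4899  1.2232  0.6028]
28 (array([0.0202, 0.0001, 0.0012]), array([ 0.0001, -0.1215,  0.0054]))
21 (array([0.0403, 0.0002, 0.0049]), array([ 0.0004, -0.2436,  0.0054]))
14 (array([0.0597, 0.0003, 0.011 ]), array([ 0.0008, -0.3658,  0.0054]))
7 (array([0.0783, 0.0004, 0.0195]), array([ 0.0011, -0.488 ,  0.0053]))
0 (array([0.0957, 0.0005, 0.0301]), array([ 0.0014, -0.6102,  0.0053]))
```

Lifted out, with about 4 N of weight showing on the wrist. Now I turn it upright.

Call:
carry_out(targets=[{"hand": 30, "x": 0.02, "y": 0, "z": 0.001, "ax": 0, "ay": -0.12, "az": 0.005}, {"hand": 30, "x": 0.04, "y": 0, "z": 0.005, "ax": 0, "ay": -0.244, "az": 0.005}, {"hand": 30, "x": 0.06, "y": 0, "z": 0.011, "ax": 0.001, "ay": -0.366, "az": 0.005}, {"hand": 30, "x": 0.078, "y": 0, "z": 0.02, "ax": 0.001, "ay": -0.488, "az": 0.005}, {"hand": 30, "x": 0.096, "y": 0, "z": 0.03, "ax": 0.001, "ay": -0.61, "az": 0.005}, {"hand": 30, "x": 0.096, "y": 0, "z": 0.03, "ax": 0.001, "ay": -0.61, "az": 0.005}, {"hand": 30, "x": 0.096, "y": 0, "z": 0.03, "ax": 0.001, "ay": -0.61, "az": 0.005}])

```text
t: 8.7
tool_pos: [0.451, -0.2901, 0.4602]
orientation: [-3.137, 0.144, -0.002]
force: [0.2, -0.3, -3.1]
opening: 0.0433
gripper_force: 40.0
```

Run:
```python
from h import *
p,r=now(); s=read_state(); print(s["force"],s["wrist_torque"],p,r,s["q"],s["t"])
im,d,P=grab("scene","scene3"); uv=proj("scene",p+.2*r[:,2])[0].astype(int); print(uv,proj("scene",[p+.167*r[:,2],p+.307*r[:,2]]))
u,v=uv; cv2.imwrite("pics/crop3.png",cv2.resize(im[v-80:v+80,u-80:u+80],(600,600),interpolation=cv2.INTER_CUBIC)); print(u-80,v-80)
im,d,P=grab("top","top3")
hsv=cv2.cvtColor(im,cv2.COLOR_BGR2HSV); m=cv2.inRange(hsv,(22,120,120),(36,255,255)); k,l,s,c=cv2.connectedComponentsWithStats(m)
for i in range(1,k):
    if s[i,4]>60: print(s[i],c[i],ray_at("top",[c[i]],.02)[0])
```

```text
[ 0.1886 -0.3033 -3.1436] [ 0.0178  0.1984 -0.0227] [ 0.451  -0.2901  0.4602] [[ 0.9958 -0.0917  0.0011]
 [-0.0917 -0.9958  0.001 ]
 [ 0.001  -0.0011 -1.    ]] [-0.6678 -0.0596  1.5825  0.0015  1.6185  0.9949] 8.7
[343 240] [[343.6746 230.4286]
 [342.3997 271.9543]]
263 160
[152 251  19  19 289] [160.8304 259.8962] [0.4979 0.2919 0.02  ]
```

View pics/crop3.png

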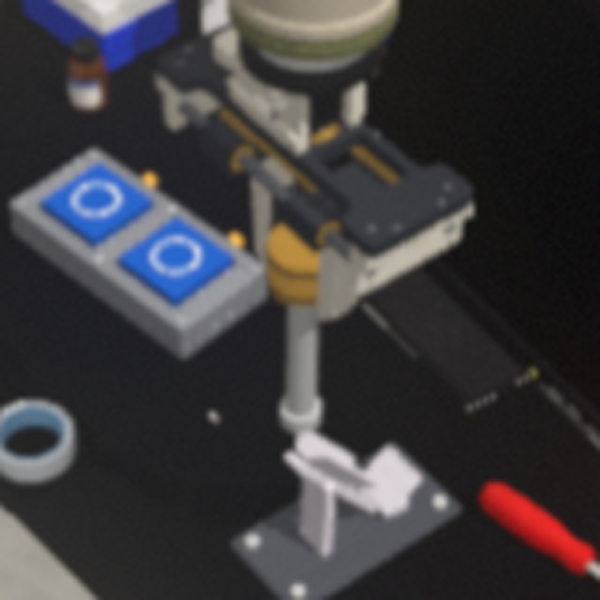

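The crop shows the tool held upright, with its foot at crop (300,428), matching the prediction within 2 px, and clear of the cradle. Next I go above the right cover.

```bash
cat > mv.py <<'E'
from h import *
import sys
# x y footz [yaw keep]
x,y,z=map(float,sys.argv[1:4]); p,r=now(); Rm=ori(0); s=read_state()
d,w=to([x,y,z+.307],Rm,p,r); print(s["t"],"foot",p+.307*r[:,2],"force",s["force"],s["gripper_force"],"shift",d,"turn",w)
E
python3 mv.py .558 -.042 .075; python3 mv.py .558 -.042 .153
```

```text
8.8 foot [ 0.451  -0.2903  0.1542] force [-0.2036 -1.0405 -4.1722] 39.999101758003235 shift [ 0.084  -0.2572  0.0794] turn [ 0.0001 -0.0018 -0.0004]
8.8 foot [ 0.451  -0.2903  0.1542] force [-0.2036 -1.0405 -4.1722] 39.999101758003235 shift [ 0.0841 -0.2572  0.0014] turn [ 0.0001 -0.0018 -0.0004]
```

Call:
carry_out(targets=[{"hand": 30, "x": 0.006, "y": -0.018, "z": 0, "ax": 0, "ay": 0, "az": 0}, {"hand": 30, "x": 0.02, "y": -0.06, "z": 0, "ax": 0, "ay": 0, "az": 0}, {"hand": 30, "x": 0.036, "y": -0.11, "z": 0.005, "ax": 0, "ay": -0.001, "az": 0}, {"hand": 30, "x": 0.052, "y": -0.16, "z": 0.02, "ax": 0, "ay": -0.002, "az": 0}, {"hand": 30, "x": 0.069, "y": -0.21, "z": 0.045, "ax": 0, "ay": -0.002, "az": 0}, {"hand": 30, "x": 0.08, "y": -0.245, "z": 0.07, "ax": 0, "ay": -0.002, "az": 0}, {"hand": 30, "x": 0.084, "y": -0.257, "z": 0.079, "ax": 0, "ay": -0.002, "az": 0}, {"hand": 30, "x": 0.084, "y": -0.257, "z": 0.079, "ax": 0, "ay": -0.002, "az": 0}])

```text
t: 9.8
tool_pos: [0.5582, -0.0413, 0.3821]
orientation: [-3.138, 0.143, 0.004]
force: [0.0, -0.5, -2.9]
opening: 0.0431
gripper_force: 40.0
```

```bash
python3 mv.py .558 -.042 .034;python3 - <<'E'
from h import *
im,d,P=grab("scene","scene4"); a1=cv2.resize(im[180:260,260:340],(400,400),interpolation=cv2.INTER_CUBIC)
im,d,P=grab("top","top4"); a2=cv2.resize(im[200:280,220:300],(400,400),interpolation=cv2.INTER_CUBIC)
cv2.imwrite("pics/crop4.png",np.hstack([a1,a2]))
E
```

```text
9.8 foot [ 0.5575 -0.0413  0.0751] force [ 0.021  -0.5398 -2.8768] 39.99908924102783 shift [-0.0001  0.0007  0.0411] turn [0.0001 0.0024 0.0015]
```

View pics/crop4.png

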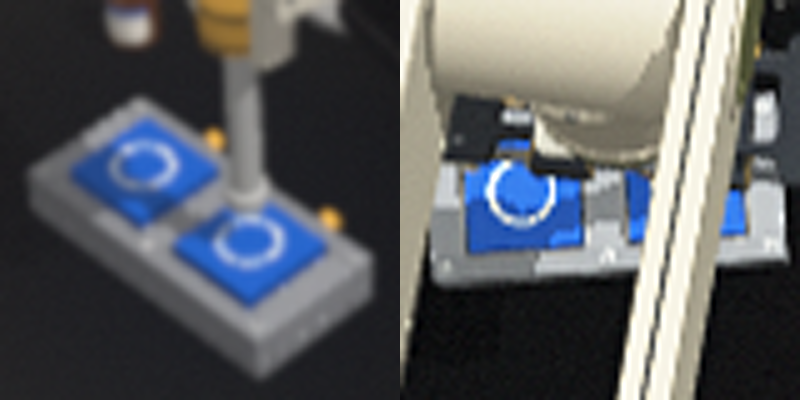

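The crop shows the foot directly above the right cover's circle (left half, foot at (245,200), circle at (248,238)). I press slowly and watch the force.

Call:
carry_out(targets=[{"hand": 30, "x": 0, "y": 0.001, "z": 0.018, "ax": 0, "ay": 0.002, "az": 0.001}, {"hand": 30, "x": 0, "y": 0.001, "z": 0.028, "ax": 0, "ay": 0.002, "az": 0.001}, {"hand": 30, "x": 0, "y": 0.001, "z": 0.032, "ax": 0, "ay": 0.002, "az": 0.001}, {"hand": 30, "x": 0, "y": 0.001, "z": 0.034, "ax": 0, "ay": 0.002, "az": 0.001}, {"hand": 30, "x": 0, "y": 0.001, "z": 0.036, "ax": 0, "ay": 0.002, "az": 0.001}, {"hand": 30, "x": 0, "y": 0.001, "z": 0.038, "ax": 0, "ay": 0.002, "az": 0.001}, {"hand": 30, "x": 0, "y": 0.001, "z": 0.039, "ax": 0, "ay": 0.002, "az": 0.001}, {"hand": 30, "x": 0, "y": 0.001, "z": 0.04, "ax": 0, "ay": 0.002, "az": 0.001}])

```text
t: 10.9
tool_pos: [0.5586, -0.0432, 0.3429]
orientation: [3.138, -0.147, 0.002]
force: [-2.0, -0.7, 3.6]
opening: 0.0431
gripper_force: 40.0
```

```bash
python3 mv.py .558 -.042 .034
```

```text
10.9 foot [ 0.559  -0.0433  0.0359] force [-1.9501 -0.7376  3.6113] 40.001124143600464 shift [-0.0007 -0.0011  0.0019] turn [ 0.0004 -0.0013 -0.0008]
```

Call:
carry_out(targets=[{"hand": 30, "x": 0, "y": 0, "z": 0.001, "ax": 0, "ay": 0, "az": 0}, {"hand": 30, "x": 0, "y": 0, "z": 0.002, "ax": 0, "ay": 0, "az": 0}, {"hand": 30, "x": 0, "y": 0, "z": 0.002, "ax": 0, "ay": 0, "az": 0}])

```text
t: 11.28
tool_pos: [0.5585, -0.0432, 0.3402]
orientation: [3.138, -0.147, 0.001]
force: [-0.6, -1.1, 2.6]
opening: 0.0433
gripper_force: 40.0
```

Call:
carry_out(targets=[{"hand": 30, "x": 0, "y": 0, "z": 0.001, "ax": 0, "ay": 0, "az": 0}, {"hand": 30, "x": 0, "y": 0, "z": 0.001, "ax": 0, "ay": 0, "az": 0}])

```text
t: 11.52
tool_pos: [0.5586, -0.0431, 0.3398]
orientation: [3.138, -0.146, 0.001]
force: [-0.4, -0.8, 6.2]
opening: 0.0438
gripper_force: 40.0
```

Call:
carry_out(targets=[{"hand": 30, "x": 0, "y": 0, "z": 0.001, "ax": 0, "ay": 0, "az": 0}, {"hand": 30, "x": 0, "y": 0, "z": 0.0015, "ax": 0, "ay": 0, "az": 0}, {"hand": 30, "x": 0, "y": 0, "z": 0.0015, "ax": 0, "ay": 0, "az": 0}])

```text
t: 11.9
tool_pos: [0.5589, -0.0432, 0.3398]
orientation: [3.138, -0.147, 0.004]
force: [-3.2, -0.8, 13.5]
opening: 0.0432
gripper_force: 40.0
```

The stop is reached at TCP z 0.3398: no further travel and rising force. Now the left cover, 91 mm along the box's y.

Call:
carry_out(targets=[{"hand": 30, "x": 0, "y": 0, "z": -0.01, "ax": 0, "ay": 0, "az": 0}, {"hand": 30, "x": 0, "y": 0, "z": -0.03, "ax": 0, "ay": 0, "az": 0}, {"hand": 30, "x": -0.004, "y": -0.025, "z": -0.034, "ax": 0, "ay": 0, "az": 0}, {"hand": 30, "x": -0.009, "y": -0.06, "z": -0.034, "ax": 0, "ay": 0, "az": 0}, {"hand": 30, "x": -0.013, "y": -0.085, "z": -0.034, "ax": 0, "ay": 0, "az": 0}, {"hand": 30, "x": -0.014, "y": -0.091, "z": -0.03, "ax": 0, "ay": 0, "az": 0}, {"hand": 30, "x": -0.014, "y": -0.091, "z": -0.02, "ax": 0, "ay": 0, "az": 0}, {"hand": 30, "x": -0.014, "y": -0.091, "z": -0.016, "ax": 0, "ay": 0, "az": 0}])

```text
t: 12.9
tool_pos: [0.5527, 0.048, 0.3524]
orientation: [3.137, -0.148, -0.003]
force: [-0.7, 0.3, -3.7]
opening: 0.0439
gripper_force: 40.0
```

```bash
python3 mv.py .553 .049 .0328; python3 -c "
from h import *
im,d,P=grab('scene','scene5'); cv2.imwrite('pics/crop5.png',cv2.resize(im[170:260,250:340],(600,600),interpolation=cv2.INTER_CUBIC))"
```

```text
12.9 foot [0.5521 0.0478 0.0454] force [-0.7499  0.325  -3.703 ] 39.99890863895416 shift [ 0.0003 -0.001   0.0126] turn [ 0.0007  0.0017 -0.0015]
```

View pics/crop5.png

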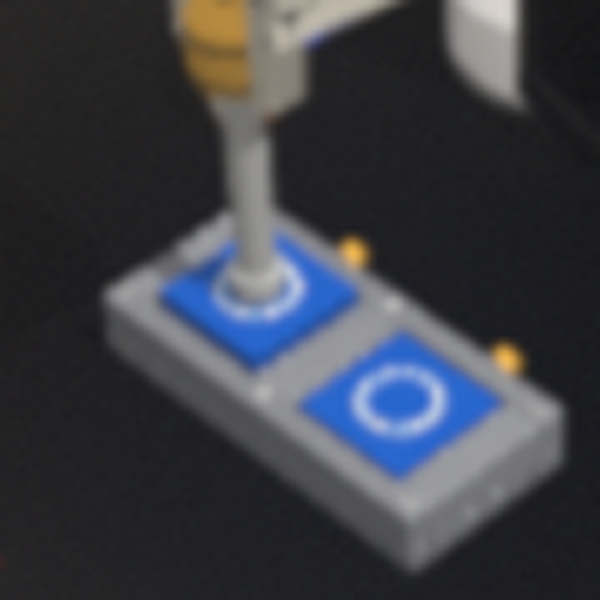

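The picture shows the right cover flush (400,400) and the foot just over the left cover's circle (258,285). I press the left one.

Call:
carry_out(targets=[{"hand": 30, "x": 0, "y": -0.001, "z": 0.002, "ax": 0.001, "ay": 0.002, "az": -0.001}, {"hand": 30, "x": 0, "y": -0.001, "z": 0.004, "ax": 0.001, "ay": 0.002, "az": -0.001}, {"hand": 30, "x": 0, "y": -0.001, "z": 0.006, "ax": 0.001, "ay": 0.002, "az": -0.001}, {"hand": 30, "x": 0, "y": -0.001, "z": 0.008, "ax": 0.001, "ay": 0.002, "az": -0.001}, {"hand": 30, "x": 0, "y": -0.001, "z": 0.01, "ax": 0.001, "ay": 0.002, "az": -0.001}, {"hand": 30, "x": 0, "y": -0.001, "z": 0.012, "ax": 0.001, "ay": 0.002, "az": -0.001}, {"hand": 30, "x": 0, "y": -0.001, "z": 0.013, "ax": 0.001, "ay": 0.002, "az": -0.001}, {"hand": 30, "x": 0, "y": -0.001, "z": 0.0135, "ax": 0.001, "ay": 0.002, "az": -0.001}])

```text
t: 13.95
tool_pos: [0.5532, 0.0498, 0.3404]
orientation: [-3.138, 0.145, -0.004]
force: [-0.2, -1.1, 3.8]
opening: 0.0436
gripper_force: 40.0
```

Call:
carry_out(targets=[{"hand": 30, "x": 0, "y": 0, "z": 0.0005, "ax": 0, "ay": 0, "az": 0}, {"hand": 30, "x": 0, "y": 0, "z": 0.001, "ax": 0, "ay": 0, "az": 0}, {"hand": 30, "x": 0, "y": 0, "z": 0.001, "ax": 0, "ay": 0, "az": 0}])

```text
t: 14.32
tool_pos: [0.5532, 0.0498, 0.3398]
orientation: [-3.138, 0.145, -0.005]
force: [-0.5, -1.1, 5.7]
opening: 0.0439
gripper_force: 40.0
```

Call:
carry_out(targets=[{"hand": 30, "x": 0, "y": 0, "z": 0.001, "ax": 0, "ay": 0, "az": 0}, {"hand": 30, "x": 0, "y": 0, "z": 0.0015, "ax": 0, "ay": 0, "az": 0}, {"hand": 30, "x": 0, "y": 0, "z": 0.0015, "ax": 0, "ay": 0, "az": 0}])

```text
t: 14.7
tool_pos: [0.5535, 0.0497, 0.3397]
orientation: [-3.138, 0.145, -0.007]
force: [-2.8, -1.7, 13.5]
opening: 0.0433
gripper_force: 40.0
```

Same stop height, so both are home. Now lift and go over the parking block.

Call:
carry_out(targets=[{"hand": 30, "x": 0, "y": 0, "z": -0.012, "ax": 0, "ay": 0, "az": 0}, {"hand": 30, "x": 0, "y": 0, "z": -0.042, "ax": 0, "ay": 0, "az": 0}, {"hand": 30, "x": -0.01, "y": -0.03, "z": -0.052, "ax": 0, "ay": 0, "az": 0}, {"hand": 30, "x": -0.026, "y": -0.08, "z": -0.052, "ax": 0, "ay": 0, "az": 0}, {"hand": 30, "x": -0.044, "y": -0.135, "z": -0.052, "ax": 0, "ay": 0, "az": 0}, {"hand": 30, "x": -0.062, "y": -0.19, "z": -0.052, "ax": 0, "ay": 0, "az": 0}, {"hand": 30, "x": -0.074, "y": -0.225, "z": -0.05, "ax": 0, "ay": 0, "az": 0}, {"hand": 30, "x": -0.077, "y": -0.236, "z": -0.045, "ax": 0, "ay": 0, "az": 0}])

```text
t: 15.7
tool_pos: [0.4969, 0.294, 0.3819]
orientation: [-3.138, 0.14, -0.001]
force: [-0.2, -0.1, -3.9]
opening: 0.0438
gripper_force: 40.0
```

Call:
carry_out(targets=[{"hand": 30, "x": 0, "y": 0, "z": 0.005, "ax": 0, "ay": 0, "az": 0}, {"hand": 30, "x": 0, "y": 0, "z": 0.015, "ax": 0, "ay": 0, "az": 0}, {"hand": 30, "x": 0, "y": 0, "z": 0.025, "ax": 0, "ay": 0, "az": 0}, {"hand": 30, "x": 0, "y": 0, "z": 0.025, "ax": 0, "ay": 0, "az": 0}, {"hand": 30, "x": 0, "y": 0, "z": 0.025, "ax": 0, "ay": 0, "az": 0}])

```text
t: 16.32
tool_pos: [0.4983, 0.2915, 0.3579]
orientation: [-3.137, 0.146, -0.004]
force: [0.3, 0.0, -3.3]
opening: 0.0433
gripper_force: 40.0
```

```bash
python3 mv.py .498 .2915 .0188
python3 - <<'E'
from h import *
p,r=now(); print(read_state()["q"],p)
im,d,P=grab('scene','scene6'); cv2.imwrite('pics/crop6.png',cv2.resize(im[110:210,180:280],(600,600),interpolation=cv2.INTER_CUBIC))
f=p+.3058*r[:,2]; h=p+.167*r[:,2]
px=proj('scene',[f,h]); print("foot,head px crop",(px-[180,110])*6)
m=cv2.inRange(cv2.cvtColor(im,cv2.COLOR_BGR2HSV),(24,150,150),(34,255,255)); v,u=np.nonzero(m[150:215,200:260]); print("yellow",u.min()+200,u.max()+200,v.min()+150,v.max()+150)
E
```

```text
16.325 foot [0.499  0.2917 0.0509] force [ 0.2669  0.0356 -3.3122] 39.998942613601685 shift [-0.0004  0.      0.0321] turn [-0.0008 -0.0022 -0.0005]
[ 0.4406  0.0941  1.6131 -0.0004  1.4321  2.1045] [0.4983 0.2915 0.3579]
foot,head px crop [[282.2614 425.3587]
 [240.8846 210.8994]]
yellow 219 238 183 196
```

View pics/crop6.png

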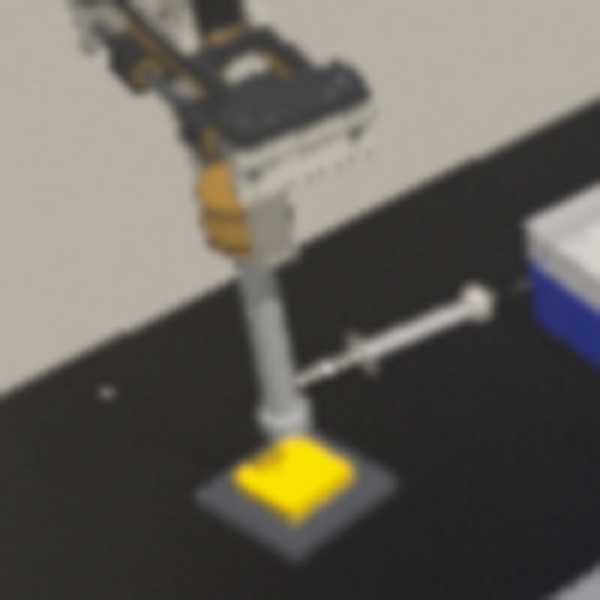

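The picture shows the foot (285,425) centred over the yellow square (295,478) and upright. I lower it gently.

Call:
carry_out(targets=[{"hand": 30, "x": 0, "y": 0, "z": 0.01, "ax": -0.001, "ay": -0.002, "az": 0}, {"hand": 30, "x": 0, "y": 0, "z": 0.02, "ax": -0.001, "ay": -0.002, "az": 0}, {"hand": 30, "x": 0, "y": 0, "z": 0.026, "ax": -0.001, "ay": -0.002, "az": 0}, {"hand": 30, "x": 0, "y": 0, "z": 0.029, "ax": -0.001, "ay": -0.002, "az": 0}, {"hand": 30, "x": 0, "y": 0, "z": 0.03, "ax": -0.001, "ay": -0.002, "az": 0}, {"hand": 30, "x": 0, "y": 0, "z": 0.031, "ax": -0.001, "ay": -0.002, "az": 0}, {"hand": 30, "x": 0, "y": 0, "z": 0.031, "ax": -0.001, "ay": -0.002, "az": 0}])

```text
t: 17.25
tool_pos: [0.4982, 0.2919, 0.327]
orientation: [3.138, -0.145, 0.001]
force: [-0.0, 0.0, -3.0]
opening: 0.0438
gripper_force: 40.0
```

```bash
python3 mv.py .498 .2915 .0188
```

```text
17.25 foot [0.4984 0.2919 0.02  ] force [-0.0406  0.0468 -3.0066] 39.99919652938843 shift [-0.0002  0.0005  0.0012] turn [ 0.0001 -0.0005  0.0002]
```

Call:
carry_out(targets=[{"hand": 30, "x": 0, "y": 0, "z": 0.0005, "ax": 0, "ay": 0, "az": 0}, {"hand": 30, "x": 0, "y": 0, "z": 0.001, "ax": 0, "ay": 0, "az": 0}, {"hand": 30, "x": 0, "y": 0, "z": 0.0015, "ax": 0, "ay": 0, "az": 0}, {"hand": 30, "x": 0, "y": 0, "z": 0.0015, "ax": 0, "ay": 0, "az": 0}])

```text
t: 17.75
tool_pos: [0.4983, 0.2919, 0.3259]
orientation: [-3.138, 0.145, -0.001]
force: [-0.9, -1.3, 0.8]
opening: 0.0436
gripper_force: 40.0
```

Contact is made and the weight is off the gripper. I ease the grip so the foot settles flat, then look at the state.

Call:
carry_out(targets=[{"hand": 30, "x": 0, "y": 0, "z": 0, "ax": 0, "ay": 0, "az": 0}, {"hand": 30, "x": 0, "y": 0, "z": 0, "ax": 0, "ay": 0, "az": 0}], newtons=15)

```text
t: 18.0
tool_pos: [0.4983, 0.2919, 0.3259]
orientation: [-3.138, 0.145, -0.002]
force: [-0.5, -1.2, 2.7]
opening: 0.0435
gripper_force: 15.0
```

Call:
carry_out(targets=[{"hand": 30, "x": 0, "y": 0, "z": 0, "ax": 0, "ay": 0, "az": 0}, {"hand": 30, "x": 0, "y": 0, "z": 0, "ax": 0, "ay": 0, "az": 0}, {"hand": 30, "x": 0, "y": 0, "z": 0, "ax": 0, "ay": 0, "az": 0}], newtons=4)

```text
t: 18.38
tool_pos: [0.4983, 0.292, 0.3258]
orientation: [-3.138, 0.145, -0.002]
force: [-0.7, -1.8, 5.0]
opening: 0.0442
gripper_force: 4.0
```

Call:
carry_out(targets=[{"hand": 47, "x": 0, "y": 0, "z": 0, "ax": 0, "ay": 0, "az": 0}, {"hand": 47.5, "x": 0, "y": 0, "z": 0, "ax": 0, "ay": 0, "az": 0}, {"hand": 48, "x": 0, "y": 0, "z": 0, "ax": 0, "ay": 0, "az": 0}, {"hand": 48.5, "x": 0, "y": 0, "z": 0, "ax": 0, "ay": 0, "az": 0}, {"hand": 49, "x": 0, "y": 0, "z": 0, "ax": 0, "ay": 0, "az": 0}, {"hand": 50, "x": 0, "y": 0, "z": 0, "ax": 0, "ay": 0, "az": 0}, {"hand": 51, "x": 0, "y": 0, "z": 0, "ax": 0, "ay": 0, "az": 0}, {"hand": 52, "x": 0, "y": 0, "z": 0, "ax": 0, "ay": 0, "az": 0}])

```text
t: 19.38
tool_pos: [0.4982, 0.2919, 0.3253]
orientation: [3.138, -0.145, 0.0]
force: [-0.6, -0.6, 0.3]
opening: 0.0479
gripper_force: 0.0
```

Call:
carry_out(targets=[{"hand": 54, "x": 0, "y": 0, "z": 0, "ax": 0, "ay": 0, "az": 0}, {"hand": 57, "x": 0, "y": 0, "z": 0, "ax": 0, "ay": 0, "az": 0}, {"hand": 60, "x": 0, "y": 0, "z": 0, "ax": 0, "ay": 0, "az": 0}, {"hand": 65, "x": 0, "y": 0, "z": 0, "ax": 0, "ay": 0, "az": 0}, {"hand": 72, "x": 0, "y": 0, "z": 0, "ax": 0, "ay": 0, "az": 0}, {"hand": 80, "x": 0, "y": 0, "z": 0, "ax": 0, "ay": 0, "az": 0}, {"hand": 90, "x": 0, "y": 0, "z": 0, "ax": 0, "ay": 0, "az": 0}, {"hand": 100, "x": 0, "y": 0, "z": 0, "ax": 0, "ay": 0, "az": 0}])

```text
t: 20.38
tool_pos: [0.4982, 0.2919, 0.3253]
orientation: [3.138, -0.145, 0.0]
force: [0.4, 0.2, 1.4]
opening: 0.0891
gripper_force: 0.0
```

Call:
carry_out(targets=[{"hand": 100, "x": 0, "y": 0, "z": -0.005, "ax": 0, "ay": 0, "az": 0}, {"hand": 100, "x": 0, "y": 0, "z": -0.02, "ax": 0, "ay": 0, "az": 0}, {"hand": 100, "x": 0, "y": 0, "z": -0.04, "ax": 0, "ay": 0, "az": 0}, {"hand": 100, "x": 0, "y": 0, "z": -0.065, "ax": 0, "ay": 0, "az": 0}, {"hand": 100, "x": 0, "y": 0, "z": -0.09, "ax": 0, "ay": 0, "az": 0}, {"hand": 100, "x": 0, "y": 0, "z": -0.115, "ax": 0, "ay": 0, "az": 0}, {"hand": 100, "x": 0, "y": 0, "z": -0.13, "ax": 0, "ay": 0, "az": 0}, {"hand": 100, "x": 0, "y": 0, "z": -0.13, "ax": 0, "ay": 0, "az": 0}])

```text
t: 21.38
tool_pos: [0.4984, 0.292, 0.4575]
orientation: [-3.137, 0.145, -0.005]
force: [-0.7, 0.4, 0.0]
opening: 0.0926
gripper_force: 0.0
```

Run:
```python
from h import *
im,d,P=grab('scene','scene7'); cv2.imwrite('pics/crop7.png',cv2.resize(im[110:270,180:340],(600,600),interpolation=cv2.INTER_CUBIC))
c=np.array([.498,.2917,.02]); px=proj('scene',[c,c+[0,0,.156]]); print((px-[180,110])*3.75, read_state()["t"])
```

```text
[[180.9556 295.1045]
 [152.6448 147.3606]] 21.425
```

View pics/crop7.png

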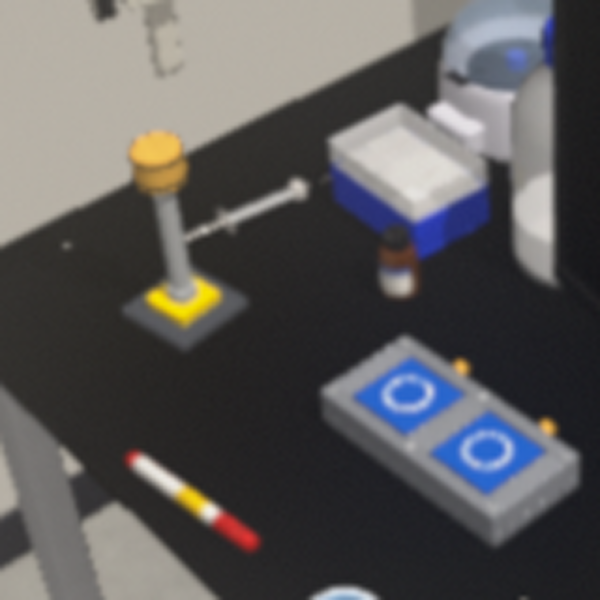

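The picture shows the tool standing upright, foot (183,293) centred on the yellow top. Both covers are flush ((407,393) and (487,450)) and the bystanders are in place.

```bash
python3 -c "
from plant import robot
print(robot.close_job())"
```

```text
the job is handed in; nothing more can be done
None
```

The job is handed in; the result was not reported back. The last picture shows both covers flush and the press tool standing by itself, centred on the yellow top of the parking block, and the clock read 21.4 s of the 51 s allowed.

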